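Put the measuring cups away in their rack

TASK

The four measuring cups have drained: move them from the wire rack into the wooden storage rack, each upright into the well of its own size, turned so that its handle lies in the notch and it stands fully home on the floor of the well. Leave the drinking glass standing where it is, and let go of everything at the end.

Things in the scene. Friction and masses are not known exactly. Their poses are not given: they have to be found in the camera images.
- cup_large: largest of four steel measuring cups in a row on a wire rack (grid 20 mm high): straight open bowl, 66 mm across outside, 46 mm high, wall 3, about 80 g. Handle: a level bar 36 mm long, 10 wide, 12 deep, out along the cup's own -x, tip 69 mm from the axis, top 16 mm below the rim. Origin: centre of underside, z up. Grip the bowl outside, just under the rim, clear of the handle
- cup_medium: second largest of four steel measuring cups in a row on a wire rack (grid 20 mm high): straight open bowl, 55 mm across outside, 42 mm high, wall 3, about 80 g. Handle: a level bar 36 mm long, 10 wide, 12 deep, out along the cup's own -x, tip 63.5 mm from the axis, top 16 mm below the rim. Origin: centre of underside, z up. Grip the bowl outside, just under the rim, clear of the handle
- cup_small: third largest of four steel measuring cups in a row on a wire rack (grid 20 mm high): straight open bowl, 45 mm across outside, 38 mm high, wall 3, about 80 g. Handle: a level bar 36 mm long, 10 wide, 12 deep, out along the cup's own -x, tip 58.5 mm from the axis, top 16 mm below the rim. Origin: centre of underside, z up. Grip the bowl outside, just under the rim, clear of the handle
- cup_mini: smallest of four steel measuring cups in a row on a wire rack (grid 20 mm high): straight open bowl, 35 mm across outside, 34 mm high, wall 3, about 80 g. Handle: a level bar 36 mm long, 10 wide, 12 deep, out along the cup's own -x, tip 53.5 mm from the axis, top 16 mm below the rim. Origin: centre of underside, z up. Grip the bowl outside, just under the rim, clear of the handle
- well_large: largest of four fixed round pale-wood wells in a row, 90 mm apart, on a 12 mm dark board; for the largest cup. Bore 73 mm (4 mm chamfer), outside 89, 34 high. Notch 17 mm wide on the well's own -x for the handle. Origin: centre of the well's underside; floor 4 mm above it. Cup home: on the floor, handle top level with the well's top, rim 16 above
- well_medium: second largest of four fixed round pale-wood wells in a row, 90 mm apart, on a 12 mm dark board; for the second largest cup. Bore 62 mm (4 mm chamfer), outside 78, 34 high. Notch 17 mm wide on the well's own -x for the handle. Origin: centre of the well's underside; floor 8 mm above it. Cup home: on the floor, handle top level with the well's top, rim 16 above
- well_small: third largest of four fixed round pale-wood wells in a row, 90 mm apart, on a 12 mm dark board; for the third largest cup. Bore 52 mm (4 mm chamfer), outside 68, 34 high. Notch 17 mm wide on the well's own -x for the handle. Origin: centre of the well's underside; floor 12 mm above it. Cup home: on the floor, handle top level with the well's top, rim 16 above
- well_mini: smallest of four fixed round pale-wood wells in a row, 90 mm apart, on a 12 mm dark board; for the smallest cup. Bore 42 mm (4 mm chamfer), outside 58, 34 high. Notch 17 mm wide on the well's own -x for the handle. Origin: centre of the well's underside; floor 16 mm above it. Cup home: on the floor, handle top level with the well's top, rim 16 above
- glass: a clear drinking glass, 81 mm across and 91 mm high, standing upright behind the racks; not part of the job. Origin: centre of its underside

How it is judged:
At the end, for the whole second after the job is handed in: Each of the four cups stands at rest in the well of its own size: axis within 7 mm of the well's axis, underside within 4 mm of the height of the well's floor, upright within 0.1 rad, handle in the notch (within 0.3 rad of its direction), released (horizontal distance between cup_large and well_large below 0.007 m and z of cup_large in the frame of well_large between 0 and 0.008 m and angle between the x axis of cup_large and the x axis of well_large, either way round below 0.3 rad and angle between each of cup_large, cup_medium, cup_small, cup_mini's own z axis and vertical below 0.1 rad and linear speed of each of cup_large, cup_medium, cup_small, cup_mini below 0.02 m/s and horizontal distance between cup_medium and well_medium below 0.007 m and z of cup_medium in the frame of well_medium between 0.004 and 0.012 m and angle between the x axis of cup_medium and the x axis of well_medium, either way round below 0.3 rad and horizontal distance between cup_small and well_small below 0.007 m and z of cup_small in the frame of well_small between 0.008 and 0.016 m and angle between the x axis of cup_small and the x axis of well_small, either way round below 0.3 rad and horizontal distance between cup_mini and well_mini below 0.007 m and z of cup_mini in the frame of well_mini between 0.012 and 0.02 m and angle between the x axis of cup_mini and the x axis of well_mini, either way round below 0.3 rad); the robot touches nothing.
It fails at once if the drinking glass was shifted by more than 30 mm or tipped (distance of glass from where it was at the start of the episode above 0.03 m or angle between glass's own z axis and vertical above 0.5 rad).
It also fails if it takes over 102 s, if anything falls off the work surface, if the arm or the gripper's body presses on something with over 40 N, if the wrist force passes 120 N, or if a joint passes its speed limit or range.

ROBOT

A 6-joint arm with a two-finger parallel gripper is mounted at the origin on the work surface; the furniture and walls round the work are solid. World frame = base frame: x ahead of the robot, y to its left, z up, the work surface at z = 0. Lengths are in m, angles in rad, forces in N, time in s.
With the tool pointing down it reaches from about 0.375 to 0.9 m from the base axis. Payload 3.1 kg.
Tool frame: the origin (TCP) lies midway between the tips of the shut fingers; the grasp point (between the pads) lies 19 mm behind it; z points along the fingers, y is the line along which they close (so a half turn about z gives the same grasp; the last joint's range is limited). The gripper opens to 85 mm and grips with 20 to 120 N. Pads are 22 mm wide; open, the fingers measure 114 mm over their backs; the gripper's body (76 mm by 85 mm) begins 54 mm behind the grasp point. The pads swing forward as they close: fully open they stand 13 mm farther back than shut.
Start: joints at [1.073, 0.527, 1.433, -0, 1.181, -0.178], TCP at [0.196, 0.593, 0.231] pointing down, gripper open.
Joint ranges: [-3.08, 3.08], [-0.75, 2.2], [0.22, 2.44], [-1.43, 4.57], [0, 2.65], [-2.85, 2.85]. Speed limits (rad/s): [2.79, 2.79, 3.14, 3.14, 3.14, 3.14].

INTERFACE

Orientations are given as a unit quaternion [x, y, z, w].
In Python, from station import manip gives the robot as it stands.
- The arm moves only by the tool drive_tool, never from a script. Its argument "motion" is a list that holds one entry, the list of rows, each a list of 5 numbers: the finger opening in mm, from 0 to 85.4, then the shift along the tool's x, y, z in units of 30 mm (1.0 is 30 mm), then the turn about the tool's z in units of 8 degrees (1.0 is 8 degrees). In form: [[[fingers, x, y, z, yaw], ...]]. A call has 1 to 10 rows; each row is the pose to reach, as a shift and turn from the pose commanded when the call began, along the tool's axes at that moment; what a row does not reach only later rows make up. A row lasts 1/10 s, in which the tool goes at most 50 mm and 8.59 degrees, less where a joint would pass 70% of its speed; a pose out of reach is approached as far as the arm can. A call with a gripper value outside its range is refused whole. The fingers move at their own pace and stop on an object; "squeeze" is the grip in N (left out, the last holds). Time passes only in rows, so rows that repeat a pose let the fingers close. It gives the time, the measured TCP pose, the force, the opening and the grip force at its end, in the units of the state.
- manip.sense(): the state, without advancing time (a new reading comes with each control period).
- manip.snapshot(name): name is "side" or "top" or "wrist"; returns the picture (420x560x3 uint8, red, green, blue); there is no depth.
- manip.camera_model(name): a dict with "fov_y" (degrees; the focal length in pixels is half the picture's height over the tangent of half this angle, whatever the lens; pixels are square), "cx", "cy" (the principal point, pixels), "origin" and "orientation" of the camera in the world. Camera axes: x right, y up, looking along -z (the intrinsics and any distortion apply to the point x, -y, -z); pixel columns grow to the right and rows downward; lengths in m; the calibration is good to about 2 mm. A picture is of the moment at which its call begins: read the wrist's pose just before it. camera_model takes no time and is no camera call; for the wrist camera it gives the pose at the moment of the call.
- manip.sign_off(): hands the job in; it is judged then, once.
The state is a dict: "t": time; "q": joint angles; "qd": joint speeds; "tau": joint torques, N m; "tcp_pos": TCP position; "tool_rot": TCP orientation; "force": force on the tool from outside, world axes, zero at the start; "ft_torque": the same for the moment, N m; "finger_gap": opening from 0.0 (shut) to 1.0 (fully open); "gripper_force": force on a finger pad.
Only numpy, scipy, OpenCV 4.12 (cv2) and the standard library are available. Lean on these libraries where they do the work, as an engineer would, in place of code of your own. Each camera call takes 0.05 s, during which the arm holds its last target. There are 200 camera calls.

## Working session

There is one attempt and no reset: what is moved stays moved. The work goes in short steps, Python scripts to look and compute and a tool call to move; the robot and the scene stay as the last step left them, time stands still between calls to the robot, and variables do not carry over. Pictures are saved under pics/ and viewed, at most 14 in all, crops included, and the job is handed in when it is done.

Besides the shell and the picture viewer there is one more tool, called after "Emit:" as a command line: name --argument value ..., lists and objects as JSON in quotes. drive_tool: Moves the arm, as the interface text tells. Its arguments: {"type":"object","properties":{"motion":{"type":"array","items":{"type":"array","items":{"type":"array","items":{"type":"number"}}}},"squeeze":{"type":"number"}},"required":["motion"]}

```bash
mkdir -p pics; ls
python3 - <<'E'
from station import manip
import cv2
for n in ("top","side"):
    im=manip.snapshot(n); cv2.imwrite(f"pics/{n}0.png",im[:,:,::-1]); print(n,manip.camera_model(n))
print(manip.sense())
print(manip.camera_model("wrist"))
E
```

```text
pics
top {'fov_y': 46.35547640377838, 'cx': 283.13785096319697, 'cy': 207.42296607560405, 'origin': array([ 0.46991162, -0.15419148,  0.96794249]), 'orientation': array([-0.03798177,  0.03237536,  0.71273646, -0.69965417])}
side {'fov_y': 52.54357535057539, 'cx': 280.22621497584555, 'cy': 214.78886120783994, 'origin': array([0.14672151, 0.39420958, 0.60033233]), 'orientation': array([-0.12688724,  0.40223536,  0.85922254, -0.28955652])}
{'t': 0.1, 'q': array([ 1.07250251e+00,  5.28409145e-01,  1.43376137e+00, -3.84759111e-05,
        1.18141292e+00, -1.78503861e-01]), 'qd': array([ 0.00014593, -0.00209783, -0.00489509, -0.00012417,  0.00043035,
       -0.00073764]), 'tau': array([ 1.21480332e-05, -4.43303490e+01, -1.78586465e+01, -2.17221700e-04,
        3.87766137e-03, -1.96714205e-05]), 'tcp_pos': array([0.19615179, 0.59274474, 0.23041347]), 'tool_rot': array([ 1.59207219e-01,  9.87244686e-01, -9.44843749e-04, -3.13664693e-04]), 'force': array([ 0.36745072, -0.1957215 ,  1.19105432]), 'ft_torque': array([ 0.00430724,  0.01587467, -0.02165661]), 'gripper_force': 0.0, 'finger_gap': 0.9996893741241598}
{'fov_y': 63.443778827373364, 'cx': 282.70127661712917, 'cy': 209.80629340048728, 'origin': array([0.12904595, 0.6156176 , 0.37377795]), 'orientation': array([-0.1148843 , -0.0809227 ,  0.57975682,  0.8025803 ])}
```

View pics/top0.png

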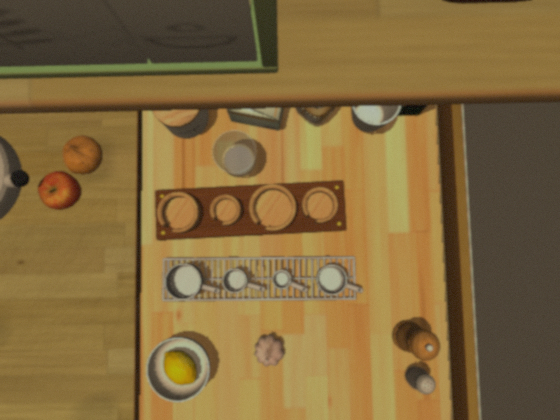

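View pics/side0.png

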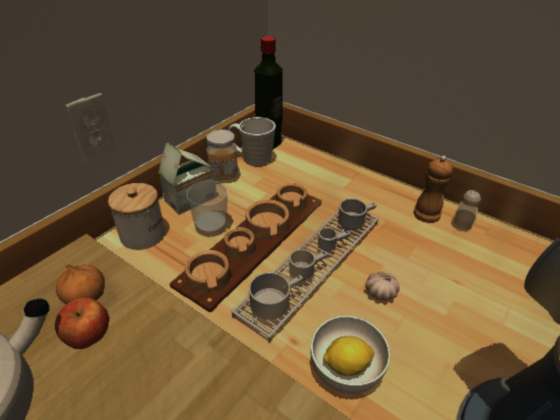

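The top view shows the cups at about y=280 px: large x=185, small 236, mini 283, medium 332, with handles pointing right and slightly down. The wells sit at about y=208: medium x=180, mini 226, large 272, small 320. The glass is at (238,155), behind the mini well. The side view agrees.

```bash
cat > h.py <<'E'
import numpy as np, cv2
from scipy.spatial.transform import Rotation as R
def ray(cm,u,v,H=420):
    f=H/2/np.tan(np.radians(cm['fov_y']/2))
    d=np.array([(u-cm['cx'])/f,-(v-cm['cy'])/f,-1.])
    return np.array(cm['origin']),R.from_quat(cm['orientation']).apply(d)
def onz(cm,u,v,z):
    o,d=ray(cm,u,v); return o+d*(z-o[2])/d[2]
def proj(cm,p,H=420):
    f=H/2/np.tan(np.radians(cm['fov_y']/2))
    c=R.from_quat(cm['orientation']).inv().apply(np.array(p)-cm['origin'])
    return cm['cx']-f*c[0]/c[2], cm['cy']+f*c[1]/c[2]
E
python3 - <<'E'
from h import *
from station import manip
cm=manip.camera_model("top")
for n,u,v,z in [("L",185,281,.066),("S",236,279,.058),("m",283,279,.054),("M",332,279,.062),("wM",180,212,.046),("wm",226,209,.046),("wL",272,207,.046),("wS",320,204,.046),("glass base",240,158,0),("boardTL",157,191,.012),("boardTR",344,182,.012),("boardBL",160,239,.012),("boardBR",346,230,.012)]: print(n,onz(cm,u,v,z).round(4))
im=cv2.imread("pics/top0.png")
cv2.imwrite("pics/top0c.png",cv2.resize(im[170:310,145:365],None,fx=3.6,fy=3.6,interpolation=cv2.INTER_CUBIC))
E
```

```text
L [0.4286 0.0336 0.066 ]
S [ 0.4302 -0.0587  0.058 ]
m [ 0.4285 -0.1451  0.054 ]
M [ 0.4273 -0.2348  0.062 ]
wM [0.5571 0.0474 0.046 ]
wm [ 0.5611 -0.0397  0.046 ]
wL [ 0.5633 -0.1267  0.046 ]
wS [ 0.5672 -0.2175  0.046 ]
glass base [ 0.6679 -0.0627  0.    ]
boardTL [0.6027 0.1004 0.012 ]
boardTR [ 0.6134 -0.2681  0.012 ]
boardBL [0.5081 0.0938 0.012 ]
boardBR [ 0.5189 -0.2691  0.012 ]
```

View pics/top0c.png

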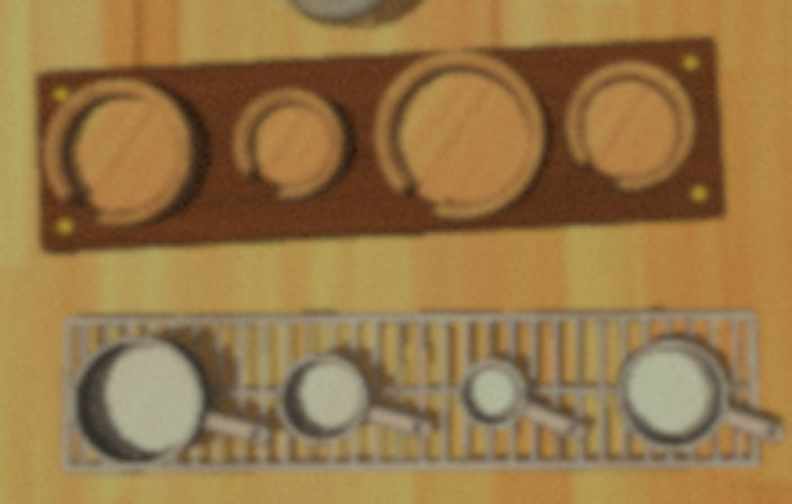

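Next I'll go above the cups for a close wrist view.

Emit:
drive_tool --motion '[[[85, -8, -9.5, -2.3, 0], [85, -8, -9.5, -2.3, 0], [85, -8, -9.5, -2.3, 0], [85, -8, -9.5, -2.3, 0], [85, -8, -9.5, -2.3, 0], [85, -8, -9.5, -2.3, 0], [85, -8, -9.5, -2.3, 0], [85, -8, -9.5, -2.3, 0], [85, -8, -9.5, -2.3, 0], [85, -8, -9.5, -2.3, 0]]]'

```text
t: 1.1
tcp_pos: [0.3347, 0.247, 0.3002]
tool_rot: [0.16, 0.987, 0.0, -0.0]
force: [0.1, 0.3, 0.1]
finger_gap: 0.993
gripper_force: 0.0
```

Emit:
drive_tool --motion '[[[85, -7.8, -9.5, 0, 0], [85, -7.8, -9.5, 0, 0], [85, -7.8, -9.5, 0, 0], [85, -7.8, -9.5, 0, 0], [85, -7.8, -9.5, 0, 0], [85, -7.8, -9.5, 0, 0], [85, -7.8, -9.5, 0, 0], [85, -7.8, -9.5, 0, 0], [85, -7.8, -9.5, 0, 0], [85, -7.8, -9.5, 0, 0]]]'

```text
t: 2.1
tcp_pos: [0.4666, -0.095, 0.2995]
tool_rot: [0.159, 0.987, 0.001, -0.001]
force: [-0.6, 1.3, -0.3]
finger_gap: 0.994
gripper_force: 0.0
```

```bash
cat >> h.py <<'E'
def delta(s,p,yaw_deg):
    "shift units and yaw units from state s to TCP p with closing axis at yaw (mod 360)"
    Rm=R.from_quat(s['tool_rot']).as_matrix(); y=Rm[:,1]
    cur=np.degrees(np.arctan2(y[1],y[0])); t=(cur-yaw_deg+180)%360-180
    return (Rm.T@(np.array(p)-s['tcp_pos'])/.03).round(3), round(t/8,3), round(cur,2)
E
python3 - <<'E'
from h import *
from station import manip
s=manip.sense();cm=manip.camera_model("wrist")
im=manip.snapshot("wrist");cv2.imwrite("pics/w1.png",im[:,:,::-1])
print(s['t'],s['tcp_pos'],s['q'],s['force'],delta(s,s['tcp_pos'],-18),cm['origin'])
T=R.from_quat(s['tool_rot']);print("cam in tool",T.inv().apply(cm['origin']-s['tcp_pos']))
E
```

```text
2.1 [ 0.46655744 -0.09496636  0.29949982] [-4.36700511e-01  2.41509809e-01  1.70210957e+00  1.00270323e-03
  1.20108744e+00 -1.68909798e+00] [-0.64772226  1.25002665 -0.27361818] (array([0., 0., 0.]), np.float64(11.217), np.float64(71.74)) [ 0.39965782 -0.07270191  0.44304168]
cam in tool [ 0.07093475  0.0003628  -0.1433306 ]
```

View pics/w1.png

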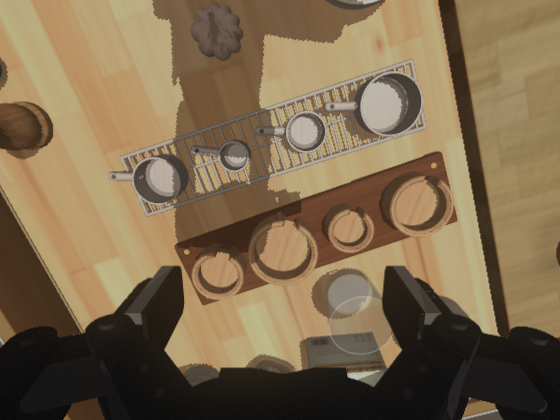

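The wrist view is clear. Cup rims: medium (159,180), mini (235,156), small (305,132), large (389,104), handles pointing left. Wells: small (219,273), large (283,251), mini (349,230), medium (420,205), notches at the upper side. I'll refine these with known-radius circle fits on the edges.

```bash
cat >> h.py <<'E'
def edges(im,lo=40,hi=100):
    g=cv2.GaussianBlur(cv2.cvtColor(im,cv2.COLOR_BGR2GRAY),(3,3),0)
    v,u=np.nonzero(cv2.Canny(g,lo,hi)); return np.c_[u,v].astype(float)
def pix2plane(cm,uv,z):
    f=210/np.tan(np.radians(cm['fov_y']/2))
    d=R.from_quat(cm['orientation']).apply(np.c_[(uv[:,0]-cm['cx'])/f,-(uv[:,1]-cm['cy'])/f,-np.ones(len(uv))])
    o=np.array(cm['origin']); return (o+d*((z-o[2])/d[:,2])[:,None])[:,:2]
def circ(cm,E,guess,z,radii,rng=.02,tol=.0012):
    "vote for the centre of concentric circles of known radii, then refine"
    P=pix2plane(cm,E,z); c0=pix2plane(cm,np.array([guess],float),z)[0]
    P=P[np.linalg.norm(P-c0,axis=1)<max(radii)+rng+.005]
    g=np.arange(-rng,rng,.0007); C=c0+np.array([(a,b) for a in g for b in g])
    D=np.linalg.norm(P[None]-C[:,None],axis=2)
    S=sum((np.abs(D-r)<tol).sum(1)/r for r in radii)
    c=C[S.argmax()]
    from scipy.optimize import least_squares
    def res(c):
        d=np.linalg.norm(P-c,axis=1)[:,None]-np.array(radii)
        e=d[np.arange(len(d)),np.abs(d).argmin(1)]; return np.clip(e,-.003,.003)
    c=least_squares(res,c,loss='soft_l1',f_scale=.0007).x
    d=np.linalg.norm(P-c,axis=1); n=[int((np.abs(d-r)<.0015).sum()) for r in radii]
    return c,n
CUP=dict(L=(.033,.046),M=(.0275,.042),S=(.0225,.038),m=(.0175,.034))
WELL=dict(L=(.0365,.0445),M=(.031,.039),S=(.026,.034),m=(.021,.029))
E
cat > m1.py <<'E'
from h import *
from station import manip
import pickle
cm=manip.camera_model("wrist"); im=cv2.imread("pics/w1.png"); E=edges(im)
big=cv2.resize(im,None,fx=4,fy=4,interpolation=cv2.INTER_CUBIC)
cups=dict(M=(159,180),m=(235,156),S=(305,132),L=(389,104)); wells=dict(S=(219,273),L=(283,251),m=(349,230),M=(420,205))
def draw(c,z,r):
    for a in np.linspace(0,2*np.pi,60):
        u,v=proj(cm,[c[0]+r*np.cos(a),c[1]+r*np.sin(a),z]); cv2.circle(big,(int(4*u+2),int(4*v+2)),1,(0,0,255),-1)
    u,v=proj(cm,[*c,z]); cv2.circle(big,(int(4*u+2),int(4*v+2)),3,(255,0,0),-1)
out={}
for k,g in cups.items():
    r,h=CUP[k]; c,n=circ(cm,E,g,.02+h,[r,r-.003]); print("cup",k,c.round(4),n); draw(c,.02+h,r); out['c'+k]=c
for k,g in wells.items():
    ri,ro=WELL[k]; c,n=circ(cm,E,g,.046,[ri+.004,ro]); print("well",k,c.round(4),n); draw(c,.046,ro); draw(c,.046,ri+.004); out['w'+k]=c
W=[out['w'+k] for k in "SLmM"]; print("spacing",[round(np.linalg.norm(b-a),4) for a,b in zip(W,W[1:])],"dir",np.degrees(np.arctan2(*(W[3]-W[0])[::-1])))
pickle.dump((cm,out),open("w1.pkl","wb"))
cv2.imwrite("pics/w1cups.png",cv2.resize(big[4*60:4*225,4*100:4*430],(800,400),interpolation=cv2.INTER_AREA))
cv2.imwrite("pics/w1wells.png",cv2.resize(big[4*155:4*315,4*170:4*470],(800,427),interpolation=cv2.INTER_AREA))
E
python3 m1.py
```

```text
cup M [ 0.4257 -0.2344] [107, 108]
cup m [ 0.4262 -0.1383] [94, 77]
cup S [ 0.4249 -0.0561] [129, 96]
cup L [0.4269 0.0155] [185, 140]
well S [ 0.5682 -0.2187] [80, 98]
well L [ 0.5593 -0.1291] [146, 88]
well m [ 0.5638 -0.0376] [106, 67]
well M [0.5575 0.0537] [73, 183]
spacing [np.float64(0.0901), np.float64(0.0916), np.float64(0.0915)] dir 92.24996116614626
```

View pics/w1cups.png

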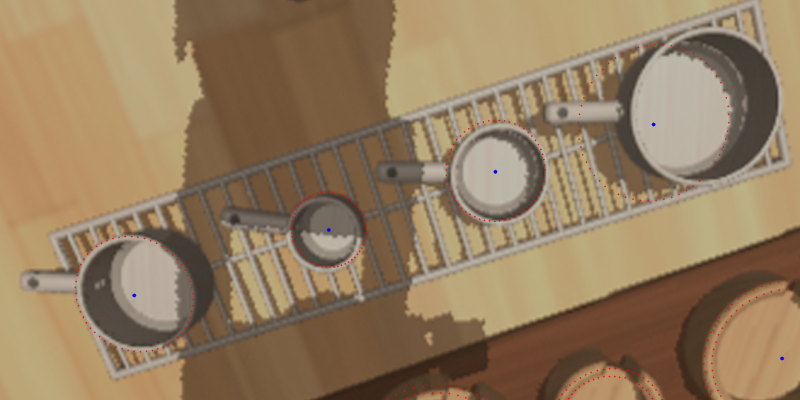

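View pics/w1wells.png

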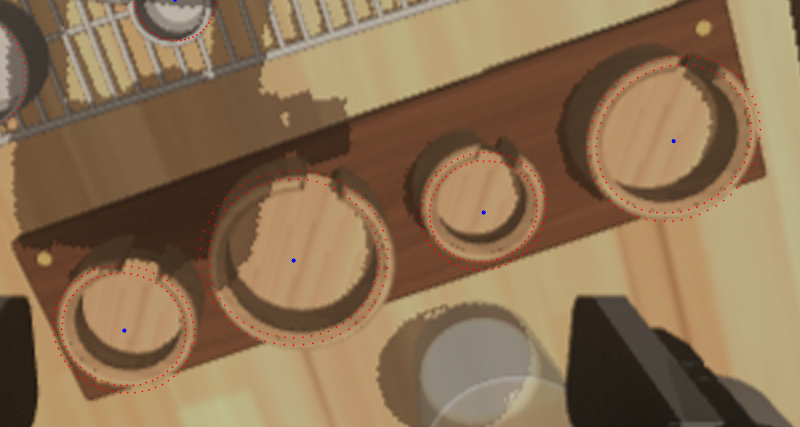

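The overlays show the mini, small and medium cup fits and the mini well fit are good. The large cup and the large and small well fits have slipped. The true large-cup rim centre is near (392,102) px. I'll refit with tighter guesses and measure the handle and notch directions.

```bash
cat > m2.py <<'E'
from h import *
import pickle
cm,_=pickle.load(open("w1.pkl","rb")); im=cv2.imread("pics/w1.png"); E=edges(im)
print("optical axis",R.from_quat(cm['orientation']).apply([0,0,-1]).round(3))
cups=dict(M=(155.7,180.9),m=(235.3,154.9),S=(304.5,130.8),L=(392,102.5)); wells=dict(S=(217.6,276.1),L=(283.2,251.7),m=(351.1,231.5),M=(422.4,206.4))
tips=dict(M=(108.7,176),m=(191.5,148.5),S=(255.6,130),L=(325.5,107))
out={}
for k,g in cups.items():
    r,h=CUP[k]; c,n=circ(cm,E,g,.02+h,[r,r-.003],.005); t=onz(cm,*tips[k],.02+h-.016)[:2]-c
    print("cup",k,c.round(4),n,"handle",np.linalg.norm(t).round(4),np.degrees(np.arctan2(t[1],t[0])).round(1)); out['c'+k]=c
notch=dict(M=(170+702/2.667,155+64/2.667),m=(170+493/2.667,155+148/2.667),L=(170+320/2.667,155+178/2.667),S=(170+143/2.667,155+262/2.667))
for k,g in wells.items():
    ri,ro=WELL[k]; c,n=circ(cm,E,g,.046,[ri+.004,ro],.005); t=onz(cm,*notch[k],.046)[:2]-c
    print("well",k,c.round(4),onz(cm,*g,.046)[:2].round(4),n,"notch",np.linalg.norm(t).round(4),np.degrees(np.arctan2(t[1],t[0])).round(1)); out['w'+k]=c
W=np.array([out['w'+k] for k in "SLmM"]); d=W[3]-W[0]; d/=np.linalg.norm(d); mid=W.mean(0)
print("spacing",np.linalg.norm(np.diff(W,axis=0),axis=1).round(4),"dir",np.degrees(np.arctan2(d[1],d[0])).round(2))
for i,k in enumerate("SLmM"): print(k,(mid+d*.09*(i-1.5)).round(4))
E
python3 m2.py
```

```text
optical axis [ 0.262 -0.087 -0.961]
cup M [ 0.4257 -0.2344] [107, 108] handle 0.0603 -111.3
cup m [ 0.4262 -0.1383] [94, 77] handle 0.0537 -113.6
cup S [ 0.4249 -0.0561] [129, 96] handle 0.0546 -107.7
cup L [0.4269 0.0402] [153, 140] handle 0.0682 -105.3
well S [ 0.5682 -0.2187] [ 0.5659 -0.2156] [80, 98] notch 0.0369 143.6
well L [ 0.5593 -0.1291] [ 0.5601 -0.1247] [146, 88] notch 0.0423 144.2
well m [ 0.5638 -0.0376] [ 0.5607 -0.0363] [106, 67] notch 0.0306 155.6
well M [0.5575 0.0537] [0.5566 0.0542] [73, 183] notch 0.036 147.0
spacing [0.0901 0.0916 0.0915] dir 92.25
S [ 0.5675 -0.2178]
L [ 0.564  -0.1279]
m [ 0.5604 -0.038 ]
M [0.5569 0.052 ]
```

```bash
cat > d.py <<'E'
import sys; from h import *; from station import manip
a=list(map(float,sys.argv[1:])); s=manip.sense()
print("t",s['t'].__round__(2),s['tcp_pos'].round(4),"q6",s['q'][5].round(2),"gap",round(s['finger_gap'],3),"->",delta(s,a[:3],a[3]))
E
python3 d.py .4262 -.1383 .12 -23.6
```

```text
t 2.15 [ 0.4663 -0.0945  0.2997] q6 -1.69 gap 0.99 -> (array([ 0.799, -1.811,  5.99 ]), np.float64(11.925), np.float64(71.8))
```

Emit:
drive_tool --motion '[[[55, 0.8, -1.81, 4, 10.5], [55, 0.8, -1.81, 4, 10.5], [55, 0.8, -1.81, 4, 10.5], [55, 0.8, -1.81, 4, 10.5], [55, 0.8, -1.81, 4, 10.5], [55, 0.8, -1.81, 4, 10.5], [55, 0.8, -1.81, 4, 10.5], [55, 0.8, -1.81, 4, 10.5], [55, 0.8, -1.81, 4, 10.5], [55, 0.8, -1.81, 4, 10.5]]]'

```text
t: 3.15
tcp_pos: [0.427, -0.1383, 0.1806]
tool_rot: [0.78, 0.626, 0.0, -0.0]
force: [0.4, 0.1, -0.3]
finger_gap: 0.644
gripper_force: 0.0
```

```bash
python3 d.py .4262 -.1383 .18 -23.6;  python3 - <<'E'
from station import manip; from h import *; import pickle
cm=manip.camera_model("wrist"); im=manip.snapshot("wrist")[:,:,::-1]; cv2.imwrite("pics/w2.png",im); pickle.dump(cm,open("w2.pkl","wb"))
E
```

```text
t 3.15 [ 0.427  -0.1383  0.1806] q6 -0.35 gap 0.644 -> (array([-0.006, -0.024,  0.021]), np.float64(1.393), np.float64(-12.46))
```

View pics/w2.png

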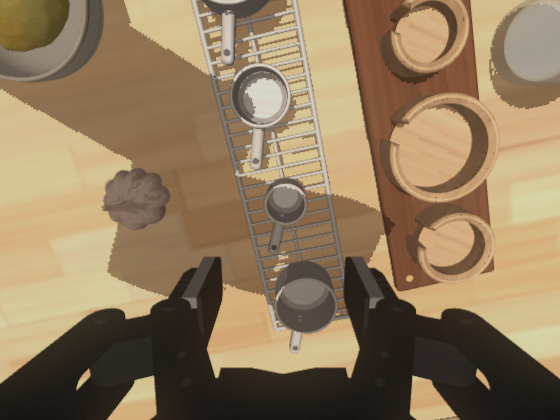

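This view shows the mini cup at (286,202), small (260,96), medium (305,300), the large well at (442,147), the small well at (455,248) and the mini well at (428,32). The notches face left. I'll refit from here and enlarge the picture.

```bash
cat > m3.py <<'E'
from h import *
import pickle
cm=pickle.load(open("w2.pkl","rb")); im=cv2.imread("pics/w2.png"); E=edges(im)
for k,g in dict(M=(306,301),m=(286,202),S=(260,96)).items():
    r,h=CUP[k]; c,n=circ(cm,E,g,.02+h,[r,r-.003],.006); print("cup",k,c.round(4),proj(cm,[*c,.02+h]),n)
for k,g in dict(m=(428,32),L=(443,147),S=(456,248)).items():
    ri,ro=WELL[k]; c,n=circ(cm,E,g,.046,[ri+.004,ro],.006); print("well",k,c.round(4),proj(cm,[*c,.046]),n)
a=cv2.resize(im[60:355,225:345],None,fx=2,fy=2,interpolation=cv2.INTER_CUBIC)
b=cv2.resize(im[0:295,375:505],None,fx=2,fy=2,interpolation=cv2.INTER_CUBIC)
cv2.imwrite("pics/w2c.png",np.hstack([a,b]))
E
python3 m3.py
```

```text
cup M [ 0.4245 -0.2338] (np.float64(303.8599245853485), np.float64(306.8448694518552)) [182, 81]
cup m [ 0.4294 -0.1338] (np.float64(284.74429001587754), np.float64(195.18117523165816)) [97, 135]
cup S [ 0.43   -0.0551] (np.float64(262.80181832975234), np.float64(95.67921768606116)) [250, 218]
well m [ 0.5609 -0.036 ] (np.float64(430.472505525305), np.float64(29.369562817538224)) [193, 228]
well L [ 0.5638 -0.1266] (np.float64(444.9339533650344), np.float64(149.5797694802161)) [308, 317]
well S [ 0.5665 -0.2166] (np.float64(456.6854842764361), np.float64(249.60020577551137)) [177, 179]
```

View pics/w2c.png

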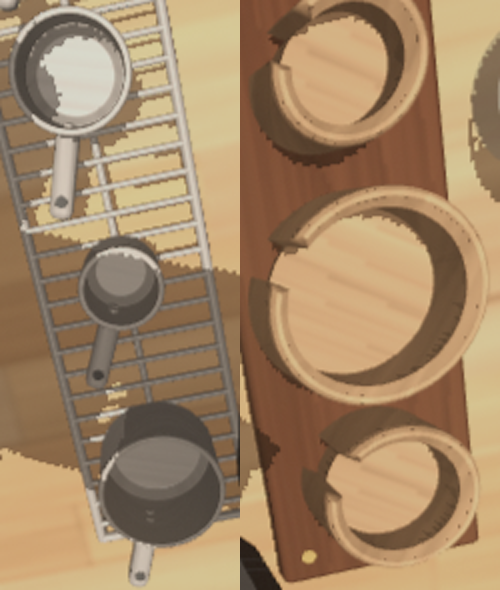

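```bash
python3 - <<'E'
from h import *
import pickle
cm=pickle.load(open("w2.pkl","rb"))
A=lambda x,y:(225+x/2,60+y/2)
B=lambda x,y:(375+(x-240)/2,y/2)
def an(t): return np.linalg.norm(t).round(4),np.degrees(np.arctan2(t[1],t[0])).round(1)
for k,c,t in (("S",(70,72),(61,216)),("m",(121,287),(96,386)),("M",(162,484),(140,586))):
    h=CUP[k][1]; p=onz(cm,*A(*c),.02+h)[:2]; q=onz(cm,*A(*t),.004+h)[:2]; print(k,p.round(4),an(q-p))
for k,c,ps in (("L",(.5638,-.1270),[(277,250),(306,243),(268,284),(288,291)]),("S",(.5668,-.2168),[(325,440),(358,458),(325,487),(340,497)]),("m",(.5607,-.0368),[(276,33),(310,12),(271,62),(291,71)])):
    P=[onz(cm,*B(*p),.046)[:2]-c for p in ps]
    print(k,[an(p) for p in P])
cm,_=pickle.load(open("w1.pkl","rb"))
for k,c,ps in (("L",(.5638,-.1270),[(288,160),(304,190),(333,172),(342,192)]),("S",(.5668,-.2168),[(122,245),(128,268),(157,250),(165,275)]),("m",(.5607,-.0368),[(473,150),(480,165),(500,142),(512,165)]),("M",(.557,.053),[(682,58),(687,75),(718,62),(712,85)])):
    P=[onz(cm,170+p[0]/2.667,155+p[1]/2.667,.046)[:2]-c for p in ps]
    print(k,[an(p) for p in P])
E
python3 d.py .4262 -.1383 .12 -23.6
```

```text
S [ 0.4279 -0.0548] (np.float64(0.0567), np.float64(-108.4))
m [ 0.4285 -0.1408] (np.float64(0.0523), np.float64(-114.8))
M [ 0.4273 -0.2295] (np.float64(0.0664), np.float64(-109.7))
L [(np.float64(0.0477), np.float64(143.1)), (np.float64(0.0393), np.float64(132.7)), (np.float64(0.0463), np.float64(159.5)), (np.float64(0.0377), np.float64(162.0))]
S [(np.float64(0.0469), np.float64(131.6)), (np.float64(0.0298), np.float64(127.2)), (np.float64(0.036), np.float64(158.2)), (np.float64(0.0284), np.float64(165.3))]
m [(np.float64(0.0298), np.float64(149.4)), (np.float64(0.0232), np.float64(123.5)), (np.float64(0.0293), np.float64(168.0)), (np.float64(0.0219), np.float64(176.1))]
L [(np.float64(0.0529), np.float64(167.6)), (np.float64(0.0382), np.float64(158.8)), (np.float64(0.0493), np.float64(143.7)), (np.float64(0.042), np.float64(134.0))]
S [(np.float64(0.0417), np.float64(160.8)), (np.float64(0.0301), np.float64(156.3)), (np.float64(0.0427), np.float64(138.3)), (np.float64(0.0333), np.float64(124.2))]
m [(np.float64(0.0268), np.float64(173.7)), (np.float64(0.0192), np.float64(167.6)), (np.float64(0.0308), np.float64(149.5)), (np.float64(0.0229), np.float64(128.1))]
M [(np.float64(0.0372), np.float64(160.5)), (np.float64(0.0298), np.float64(154.2)), (np.float64(0.0393), np.float64(136.1)), (np.float64(0.0294), np.float64(129.7))]
t 3.2 [ 0.4269 -0.1383  0.1806] q6 -0.34 gap 0.645 -> (array([-0.005, -0.023,  2.02 ]), np.float64(1.375), np.float64(-12.6))
```

```bash
python3 d.py .4275 -.1398 .041 -24
```

```text
t 3.2 [ 0.4269 -0.1383  0.1806] q6 -0.34 gap 0.645 -> (array([-0.046,  0.032,  4.653]), np.float64(1.425), np.float64(-12.6))
```

Emit:
drive_tool --motion '[[[56, -0.05, 0.03, 1.5, 1.0], [56, -0.05, 0.03, 3, 1.43], [56, -0.05, 0.03, 4, 1.43], [56, -0.05, 0.03, 4.65, 1.43], [56, -0.05, 0.03, 4.65, 1.43], [30, -0.05, 0.03, 4.65, 1.43], [30, -0.05, 0.03, 4.65, 1.43], [30, -0.05, 0.03, 4.65, 1.43], [30, -0.05, 0.03, 4.65, 1.43], [30, -0.05, 0.03, 4.65, 1.43]]]' --squeeze 40

```text
t: 4.2
tcp_pos: [0.4286, -0.1426, 0.0421]
tool_rot: [0.838, 0.546, 0.001, 0.001]
force: [0.5, 2.7, 7.8]
finger_gap: 0.382
gripper_force: 40.5
```

Emit:
drive_tool --motion '[[[30, 0, 0, -1, 0], [30, 0, 0, -2, 0], [30, 0, 0, -2.5, 0], [30, 0, 0, -2.5, 0]]]'

```text
t: 4.6
tcp_pos: [0.4293, -0.1434, 0.118]
tool_rot: [0.838, 0.546, 0.001, 0.003]
force: [0.4, -0.3, -1.4]
finger_gap: 0.382
gripper_force: 40.4
```

```bash
python3 d.py .4275 -.1398 .041 -24
python3 - <<'E'
from station import manip; from h import *
im=manip.snapshot("wrist")[:,:,::-1]; cv2.imwrite("pics/w3.png",im)
E
```

```text
t 4.6 [ 0.4293 -0.1434  0.118 ] q6 -0.16 gap 0.382 -> (array([ 0.089, -0.119,  2.567]), np.float64(0.03), np.float64(-23.76))
```

View pics/w3.png

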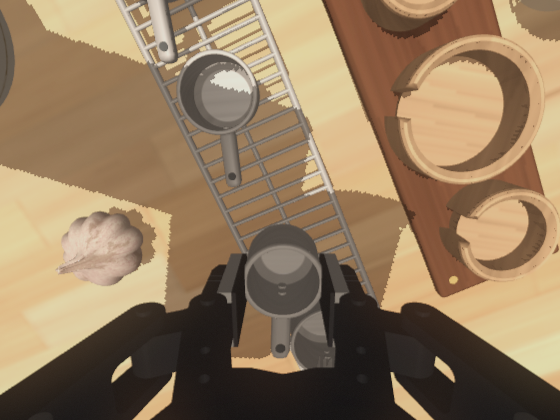

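The mini cup is held. Its rim is at about (284,282) with the handle tip at (280,350), and the mini well is out of frame at the top. I'll work out where the cup sits in the hand.

```bash
cat >> h.py <<'E'
def inhand(s,cm,rim,tip,k,dz):
    "cup centre relative to TCP and handle direction minus closing-axis yaw; dz=rim height over TCP"
    z=s['tcp_pos'][2]+dz; c=onz(cm,*rim,z)[:2]; t=onz(cm,*tip,z-.016)[:2]-c
    y=R.from_quat(s['tool_rot']).as_matrix()
    yaw=np.degrees(np.arctan2(y[1,1],y[0,1])); a=np.degrees(np.arctan2(t[1],t[0]))
    o=c-s['tcp_pos'][:2]
    return "tool xy mm",(y.T@np.array([*o,0])*1000).round(1)[:2],"handle",a.round(1),"len",np.linalg.norm(t).round(4),"rel",(a-yaw).round(1)
E
python3 - <<'E'
from h import *; from station import manip
s=manip.sense(); cm=manip.camera_model("wrist"); im=cv2.imread("pics/w3.png")
E=edges(im); z=s['tcp_pos'][2]+.012
c,n=circ(cm,E,(284,282),z,[.0175,.0145],.004); print(proj(cm,[*c,z]),n,s['tool_rot'].round(4))
print(inhand(s,cm,(283.5,282),(280,352),'m',.012))
E
python3 d.py .5607 -.0370 .13 -120
```

```text
(np.float64(279.5109051694636), np.float64(283.57245590752257)) [300, 166] [8.375e-01 5.464e-01 7.000e-04 1.600e-03]
('tool xy mm', array([0.6, 0.2]), 'handle', np.float64(-115.8), 'len', np.float64(0.0487), 'rel', np.float64(-92.0))
t 4.65 [ 0.4286 -0.143   0.1169] q6 -0.16 gap 0.384 -> (array([ 5.007,  2.609, -0.432]), np.float64(12.03), np.float64(-23.76))
```

Emit:
drive_tool --motion '[[[30, 1, 0.5, -0.4, 1.1], [30, 2, 1, -0.4, 2.1], [30, 3, 1.5, -0.4, 3.2], [30, 4, 2, -0.4, 4.2], [30, 5, 2.6, -0.4, 5.2], [30, 5, 2.6, -0.4, 6.3], [30, 5, 2.6, -0.4, 7.3], [30, 5, 2.6, -0.4, 8.4], [30, 5, 2.6, -0.4, 9.4], [30, 5, 2.6, -0.4, 10.4]]]'

```text
t: 5.65
tcp_pos: [0.5587, -0.0364, 0.126]
tool_rot: [0.989, -0.15, -0.002, -0.0]
force: [0.6, -0.3, -1.3]
finger_gap: 0.386
gripper_force: 40.4
```

Emit:
drive_tool --motion '[[[30, 0, 0, 0, 1], [30, 0, 0, 0, 1.5], [30, 0, 0, 0, 1.5], [30, 0, 0, 0, 1.5]]]'

```text
t: 6.05
tcp_pos: [0.5591, -0.0365, 0.1267]
tool_rot: [0.968, -0.249, -0.001, 0.0]
force: [0.1, 0.6, -1.8]
finger_gap: 0.38
gripper_force: 40.4
```

```bash
python3 d.py .5607 -.0370 .13 -119
python3 - <<'E'
from station import manip; from h import *; import pickle
s=manip.sense(); cm=manip.camera_model("wrist"); im=manip.snapshot("wrist")[:,:,::-1]; cv2.imwrite("pics/w4.png",im); pickle.dump((s,cm),open("w4.pkl","wb"))
E
```

```text
t 6.05 [ 0.5591 -0.0365  0.1267] q6 1.81 gap 0.38 -> (array([ 0.054, -0.012, -0.111]), np.float64(0.015), np.float64(-118.88))
```

View pics/w4.png

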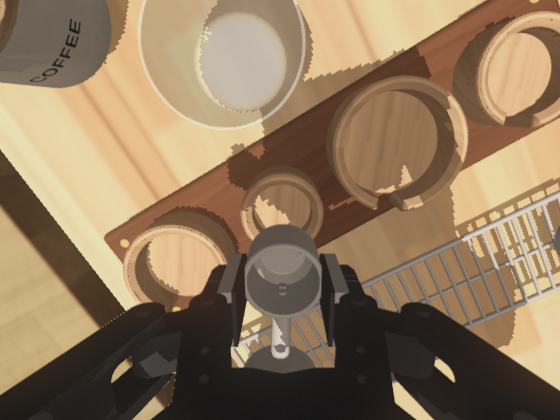

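Hovering over the mini well: the cup rim is at (284,275) with the handle straight down in the picture. The large well is at (398,142) with its notch near (390,205), and the glass is clear at (240,60). I'll sample the ring-top brightness around each well to get the notch angle.

```bash
cat > n.py <<'E'
from h import *
import pickle
C=dict(S=(.567,-.2170),L=(.5638,-.1271),m=(.5607,-.0370),M=(.557,.0530))
for f in ("w4","w2","w1"):
    im=cv2.imread(f"pics/{f}.png"); p=pickle.load(open(f+".pkl","rb"))
    cm=p[1] if f=="w4" else p if f=="w2" else p[0]
    E=edges(im)
    for k in {"w4":"L","w2":"LSm","w1":"LSmM"}[f]:
        ri,ro=WELL[k]; c,n=circ(cm,E,proj(cm,[*C[k],.046]),.046,[ri+.004,ro],.005)
        A=np.arange(110,191,3); s=[]
        hsv=cv2.GaussianBlur(im,(3,3),0)
        for a in A:
            v=[]
            for rr in np.linspace(ri+.005,ro-.001,4):
                u=proj(cm,[c[0]+rr*np.cos(np.radians(a)),c[1]+rr*np.sin(np.radians(a)),.046]); v.append(hsv[int(round(u[1])),int(round(u[0]))].sum()//3)
            s.append(int(np.mean(v)))
        print(f,k,c.round(4),n); print(" ".join(f"{a}:{x}" for a,x in zip(A,s)))
E
python3 n.py
```

```text
w4 L [ 0.5641 -0.1259] [200, 407]
110:98 113:98 116:93 119:98 122:100 125:96 128:96 131:100 134:112 137:62 140:59 143:58 146:77 149:111 152:115 155:114 158:87 161:107 164:130 167:152 170:141 173:174 176:169 179:143 182:116 185:119 188:120
w2 L [ 0.5638 -0.1266] [308, 317]
110:154 113:156 116:160 119:161 122:157 125:153 128:158 131:150 134:118 137:82 140:100 143:142 146:166 149:168 152:169 155:167 158:161 161:117 164:148 167:157 170:160 173:162 176:160 179:158 182:162 185:161 188:164
w2 S [ 0.5665 -0.2166] [177, 179]
110:155 113:152 116:147 119:151 122:150 125:143 128:118 131:135 134:162 137:167 140:168 143:169 146:168 149:167 152:170 155:165 158:117 161:84 164:105 167:123 170:144 173:155 176:155 179:153 182:151 185:151 188:148
w2 m [ 0.5609 -0.036 ] [193, 228]
110:178 113:146 116:42 119:31 122:90 125:127 128:115 131:90 134:69 137:66 140:65 143:64 146:64 149:65 152:62 155:57 158:65 161:79 164:78 167:80 170:104 173:133 176:153 179:159 182:161 185:158 188:158
w1 L [ 0.5593 -0.1291] [146, 88]
110:137 113:137 116:132 119:128 122:124 125:113 128:91 131:66 134:70 137:88 140:121 143:130 146:133 149:130 152:116 155:88 158:80 161:79 164:74 167:68 170:71 173:67 176:61 179:58 182:59 185:58 188:59
w1 S [ 0.5682 -0.2187] [82, 97]
110:131 113:132 116:133 119:131 122:129 125:120 128:110 131:122 134:138 137:141 140:143 143:143 146:144 149:144 152:143 155:144 158:122 161:92 164:79 167:90 170:92 173:104 176:105 179:113 182:123 185:129 188:127
w1 m [ 0.5638 -0.0376] [106, 67]
110:132 113:125 116:127 119:126 122:124 125:111 128:100 131:82 134:67 137:62 140:66 143:79 146:95 149:112 152:128 155:137 158:136 161:140 164:141 167:136 170:124 173:116 176:127 179:130 182:130 185:132 188:131
w1 M [0.5575 0.0537] [73, 183]
110:130 113:124 116:126 119:126 122:124 125:126 128:121 131:104 134:87 137:69 140:58 143:58 146:58 149:60 152:60 155:59 158:56 161:56 164:93 167:118 170:128 173:122 176:124 179:124 182:123 185:124 188:125
```

Emit:
drive_tool --motion '[[[30, 0.05, 0, 0.8, 0.26], [30, 0.05, 0, 1.5, 0.26], [30, 0.05, 0, 1.9, 0.26], [30, 0.05, 0, 2.1, 0.26], [30, 0.05, 0, 2.2, 0.26], [30, 0.05, 0, 2.2, 0.26]]]'

```text
t: 6.7
tcp_pos: [0.5613, -0.0374, 0.0619]
tool_rot: [0.964, -0.268, 0.0, 0.0]
force: [0.2, -0.6, -1.3]
finger_gap: 0.382
gripper_force: 40.4
```

```bash
python3 d.py .5608 -.0368 .05 -121
```

```text
t 6.7 [ 0.5613 -0.0374  0.0619] q6 1.85 gap 0.382 -> (array([-0.024, -0.009,  0.396]), np.float64(-0.004), np.float64(-121.03))
```

No contact so far with the cup 6 mm below the top. Continuing down.

Emit:
drive_tool --motion '[[[30, 0, 0, 0.12, 0], [30, 0, 0, 0.24, 0], [30, 0, 0, 0.34, 0], [30, 0, 0, 0.4, 0], [30, 0, 0, 0.4, 0]]]'

```text
t: 7.2
tcp_pos: [0.561, -0.0374, 0.0501]
tool_rot: [0.964, -0.268, 0.0, 0.0]
force: [-1.2, 0.1, 1.5]
finger_gap: 0.382
gripper_force: 40.6
```

Emit:
drive_tool --motion '[[[48, 0, 0, 0, 0], [48, 0, 0, 0, 0], [48, 0, 0, 0, 0], [48, 0, 0, -0.7, 0], [48, 0, 0, -2, 0], [60, 0, 0, -3.3, 0], [62, 0, 0, -3.3, 0]]]'

```text
t: 7.9
tcp_pos: [0.5648, -0.0382, 0.1539]
tool_rot: [0.964, -0.268, 0.006, -0.0]
force: [0.1, 0.2, -1.2]
finger_gap: 0.729
gripper_force: 0.0
```

```bash
python3 d.py .4279 -.0548 .12 -18.2
python3 - <<'E'
from station import manip; from h import *; import pickle
s=manip.sense(); cm=manip.camera_model("wrist"); im=manip.snapshot("wrist")[:,:,::-1]; cv2.imwrite("pics/w5.png",im); pickle.dump((s,cm),open("w5.pkl","wb"))
E=edges(im)
for z in (.062,.066,.07):
    print(z,[ (c.round(4),n) for c,n in [circ(cm,E,proj(cm,[.5608,-.037,z]),z,[.0175,.0145],.006)]])
E
```

```text
t 7.9 [ 0.5648 -0.0382  0.1539] q6 1.85 gap 0.729 -> (array([-3.638,  2.831,  1.08 ]), np.float64(-12.854), np.float64(-121.03))
0.062 [(array([ 0.56 , -0.037]), [169, 122])]
0.066 [(array([ 0.562 , -0.0378]), [137, 152])]
0.07 [(array([ 0.5632, -0.0384]), [150, 152])]
```

View pics/w5.png

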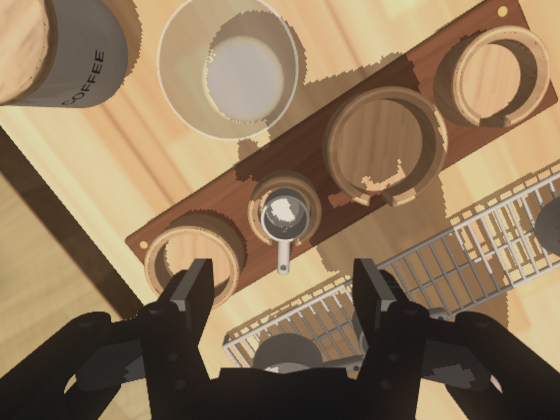

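The mini cup is home: the bowl is inside its well at (285,215) and the handle lies in the notch at (283,265). Next is the small cup.

Emit:
drive_tool --motion '[[[62, -1, 0.8, 0, -1], [62, -2, 1.6, 0, -2], [62, -3, 2.4, 0, -3.1], [62, -3.64, 2.83, 0, -4.2], [62, -3.64, 2.83, 0, -5.2], [62, -3.64, 2.83, 0, -6.3], [62, -3.64, 2.83, 0, -7.4], [62, -3.64, 2.83, 0, -8.4], [62, -3.64, 2.83, 0, -9.5], [62, -3.64, 2.83, 0, -10.5]]]'

```text
t: 8.95
tcp_pos: [0.4228, -0.0534, 0.1478]
tool_rot: [0.894, 0.449, -0.001, -0.001]
force: [-0.1, 0.1, 0.2]
finger_gap: 0.726
gripper_force: 0.0
```

Emit:
drive_tool --motion '[[[62, 0, 0, 0, -1], [62, 0, 0, 0, -2], [62, 0, 0, 0, -2.35], [62, 0, 0, 0, -2.35], [62, 0, 0, 0, -2.35]]]'

```text
t: 9.45
tcp_pos: [0.4232, -0.0536, 0.1481]
tool_rot: [0.811, 0.586, -0.0, -0.001]
force: [0.1, 0.4, -0.4]
finger_gap: 0.727
gripper_force: 0.0
```

```bash
cat > look.py <<'E'
# look.py cup x y [handle angle] : refine cup centre on the wire rack from a fresh wrist view; handle from its grey pixels' edges
import sys,pickle; from h import *; from station import manip
k,name=sys.argv[1],sys.argv[2]; g=np.array(list(map(float,sys.argv[3:5])))
s=manip.sense(); cm=manip.camera_model("wrist"); im=manip.snapshot("wrist")[:,:,::-1].copy(); cv2.imwrite(f"pics/{name}.png",im); pickle.dump((s,cm),open(name+".pkl","wb"))
r,h=CUP[k]; z=.02+h
for lo,hi in ((40,100),(25,70)):
    for rng in (.004,.007):
        c,n=circ(cm,edges(im,lo,hi),proj(cm,[*g,z]),z,[r,r-.003],rng); print(c.round(4),np.round(proj(cm,[*c,z]),1),n)
print(s['tcp_pos'],np.round(proj(cm,[*g,z]),1))
E
python3 look.py S w6 .4279 -.0548; python3 d.py .4279 -.0548 .12 -18.2
```

```text
[ 0.426  -0.0543] [287.3 213.6] [190, 122]
[ 0.426  -0.0543] [287.3 213.6] [190, 122]
[ 0.4283 -0.0557] [290.9 214.4] [199, 143]
[ 0.4262 -0.0547] [287.7 214. ] [197, 138]
[ 0.42315588 -0.05357058  0.14813372] [290.  213.5]
t 9.5 [ 0.4233 -0.0536  0.1483] q6 -0.07 gap 0.722 -> (array([0.01 , 0.16 , 0.943]), np.float64(-0.012), np.float64(-18.3))
```

Emit:
drive_tool --motion '[[[64, 0, 0.13, 1.2, 0], [64, 0, 0.13, 2.4, 0], [64, 0, 0.13, 3.2, 0], [64, 0, 0.13, 3.49, 0], [64, 0, 0.13, 3.49, 0], [40, 0, 0.13, 3.49, 0], [40, 0, 0.13, 3.49, 0], [40, 0, 0.13, 3.49, 0], [40, 0, 0.13, 3.49, 0], [40, 0, 0.13, 3.49, 0]]]'

```text
t: 10.5
tcp_pos: [0.428, -0.0552, 0.0453]
tool_rot: [0.81, 0.586, 0.001, 0.001]
force: [-1.0, -0.4, 8.0]
finger_gap: 0.501
gripper_force: 41.2
```

Emit:
drive_tool --motion '[[[40, 0, 0, -1, 0], [40, 0, 0, -2, 0], [40, 0, 0, -3.0, 0], [40, 0, 0, -3.0, 0]]]'

```text
t: 10.9
tcp_pos: [0.4298, -0.0558, 0.1375]
tool_rot: [0.81, 0.586, 0.002, 0.004]
force: [0.0, 0.1, -1.3]
finger_gap: 0.496
gripper_force: 41.4
```

```bash
cat > hand.py <<'E'
# hand.py cup name dz : cup in hand from the wrist view
import sys,pickle; from h import *; from station import manip
k,name,dz=sys.argv[1],sys.argv[2],float(sys.argv[3])
s=manip.sense(); cm=manip.camera_model("wrist"); im=manip.snapshot("wrist")[:,:,::-1].copy(); cv2.imwrite(f"pics/{name}.png",im); pickle.dump((s,cm),open(name+".pkl","wb"))
T=R.from_quat(s['tool_rot']).as_matrix(); r,h=CUP[k]; z=s['tcp_pos'][2]+dz; t0=s['tcp_pos'][:2]
c,n=circ(cm,edges(im),proj(cm,[*t0,z]),z,[r,r-.003],.006)
print("cup in tool mm",(T.T@np.array([*(c-t0),0])*1000).round(1)[:2],np.round(proj(cm,[*c,z]),1),n)
# handle: edge points in the plane of its top, near the expected bar; lines by distance 5 mm each side of axis
P=pix2plane(cm,edges(im,25,70),z-.016); q=(P-t0)@T[:2,:2]   # tool coords
L=r+.036
best=[]
for off in (0,):
    for a in np.radians(np.arange(-12,12.1,.5)):
        d=np.array([-np.cos(a),-np.sin(a)]); nn=np.array([-d[1],d[0]]); u=q@d; w=q@nn
        m=(u>r+.008)&(u<L-.008); best.append((((np.abs(np.abs(w)-.005)<.0008)&m).sum(),np.degrees(a).round(1)))
print("handle angle from tool -x (deg about tool z), top votes",sorted(best)[::-1][:5])
E
python3 hand.py S w7 .0145;  python3 d.py .567 -.2170 .13 -121
```

```text
cup in tool mm [ 0.7 -0.3] [282.4 284.7] [404, 279]
handle angle from tool -x (deg about tool z), top votes [(np.int64(69), np.float64(0.0)), (np.int64(64), np.float64(0.5)), (np.int64(62), np.float64(1.0)), (np.int64(62), np.float64(-0.5)), (np.int64(57), np.float64(1.5))]
t 10.95 [ 0.4288 -0.0555  0.136 ] q6 -0.07 gap 0.499 -> (array([-3.672,  6.057,  0.239]), np.float64(12.846), np.float64(-18.23))
```

Emit:
drive_tool --motion '[[[40, -0.6, 1, 0, 1], [40, -1.2, 2, 0, 2], [40, -1.8, 3, 0, 3.1], [40, -2.4, 4, 0, 4.2], [40, -3, 5, 0, 5.2], [40, -3.67, 6.06, 0, 6.3], [40, -3.67, 6.06, 0, 7.3], [40, -3.67, 6.06, 0, 8.4], [40, -3.67, 6.06, 0, 9.4], [40, -3.67, 6.06, 0, 10.4]]]'

```text
t: 11.95
tcp_pos: [0.5646, -0.216, 0.132]
tool_rot: [0.995, -0.103, -0.002, -0.001]
force: [0.0, 0.1, -0.8]
finger_gap: 0.494
gripper_force: 41.4
```

Emit:
drive_tool --motion '[[[40, 0, 0, 0, 1], [40, 0, 0, 0, 2], [40, 0, 0, 0, 2.6], [40, 0, 0, 0, 2.6], [40, 0, 0, 0, 2.6]]]'

```text
t: 12.45
tcp_pos: [0.565, -0.2161, 0.1329]
tool_rot: [0.961, -0.277, -0.001, -0.0]
force: [-0.3, -0.3, -0.9]
finger_gap: 0.497
gripper_force: 41.4
```

```bash
python3 hand.py S w8 .0127;  python3 d.py .567 -.2170 .0495 -122.5
```

```text
cup in tool mm [-0.2 -0.1] [282.8 284. ] [307, 242]
handle angle from tool -x (deg about tool z), top votes [(np.int64(53), np.float64(0.5)), (np.int64(52), np.float64(0.0)), (np.int64(44), np.float64(-0.5)), (np.int64(42), np.float64(12.0)), (np.int64(40), np.float64(11.5))]
t 12.5 [ 0.5651 -0.2162  0.1331] q6 1.58 gap 0.499 -> (array([ 0.072, -0.011,  2.788]), np.float64(0.043), np.float64(-122.16))
```

Emit:
drive_tool --motion '[[[40, 0.07, -0.01, 0.8, 0.04], [40, 0.07, -0.01, 1.6, 0.04], [40, 0.07, -0.01, 2.0, 0.04], [40, 0.07, -0.01, 2.2, 0.04], [40, 0.07, -0.01, 2.35, 0.04], [40, 0.07, -0.01, 2.35, 0.04]]]'

```text
t: 13.1
tcp_pos: [0.5677, -0.2174, 0.0636]
tool_rot: [0.96, -0.28, 0.0, 0.0]
force: [0.3, 0.1, -1.2]
finger_gap: 0.499
gripper_force: 41.4
```

```bash
python3 d.py .567 -.2170 .0495 -122.5
```

```text
t 13.1 [ 0.5677 -0.2174  0.0636] q6 1.59 gap 0.499 -> (array([-0.026,  0.001,  0.47 ]), np.float64(-0.006), np.float64(-122.55))
```

Emit:
drive_tool --motion '[[[40, 0, 0, 0.15, 0], [40, 0, 0, 0.3, 0], [40, 0, 0, 0.42, 0], [40, 0, 0, 0.47, 0], [40, 0, 0, 0.47, 0]]]'

```text
t: 13.6
tcp_pos: [0.5676, -0.2174, 0.0495]
tool_rot: [0.96, -0.28, 0.0, 0.0]
force: [0.0, 0.8, -0.3]
finger_gap: 0.502
gripper_force: 41.4
```

Emit:
drive_tool --motion '[[[58, 0, 0, 0, 0], [58, 0, 0, 0, 0], [58, 0, 0, 0, 0], [58, 0, 0, -0.7, 0], [58, 0, 0, -2, 0], [70, 0, 0, -3.3, 0], [72, 0, 0, -3.3, 0]]]'

```text
t: 14.3
tcp_pos: [0.5712, -0.2194, 0.1543]
tool_rot: [0.96, -0.28, 0.006, 0.002]
force: [1.5, -1.0, -0.1]
finger_gap: 0.842
gripper_force: 0.0
```

```bash
python3 - <<'E'
from station import manip; from h import *
im=manip.snapshot("wrist")[:,:,::-1]; cv2.imwrite("pics/w9.png",im)
E
python3 d.py .4265 -.232 .15 -20.5
```

```text
t 14.35 [ 0.5695 -0.2185  0.1518] q6 1.59 gap 0.846 -> (array([-3.777,  2.946,  0.031]), np.float64(-12.757), np.float64(-122.56))
```

View pics/w9.png

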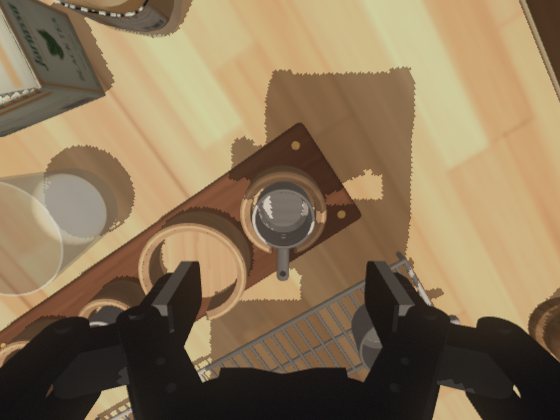

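The small cup is in its well at (283,213) with the handle in the notch at (283,270). Next is the medium cup.

Emit:
drive_tool --motion '[[[74, -1, 0.8, 0, -1], [74, -2, 1.6, 0, -2], [74, -3, 2.4, 0, -3.1], [74, -3.78, 2.95, 0, -4.2], [74, -3.78, 2.95, 0, -5.2], [74, -3.78, 2.95, 0, -6.3], [74, -3.78, 2.95, 0, -7.4], [74, -3.78, 2.95, 0, -8.4], [74, -3.78, 2.95, 0, -9.5], [74, -3.78, 2.95, 0, -10.5]]]'

```text
t: 15.35
tcp_pos: [0.4235, -0.2302, 0.1474]
tool_rot: [0.9, 0.437, -0.001, -0.001]
force: [-0.1, 0.1, 0.7]
finger_gap: 0.867
gripper_force: 0.0
```

Emit:
drive_tool --motion '[[[74, 0, 0, 0, -1], [74, 0, 0, 0, -2], [74, 0, 0, 0, -2.26], [74, 0, 0, 0, -2.26], [74, 0, 0, 0, -2.26]]]'

```text
t: 15.85
tcp_pos: [0.4238, -0.2305, 0.1478]
tool_rot: [0.822, 0.57, -0.0, -0.001]
force: [0.2, 0.3, 0.2]
finger_gap: 0.866
gripper_force: 0.0
```

```bash
python3 look.py M w10 .4265 -.232; python3 d.py .4265 -.232 .046 -20.5
```

```text
[ 0.4253 -0.2342] [286.8 219.7] [294, 185]
[ 0.4253 -0.2342] [286.8 219.7] [294, 185]
[ 0.4252 -0.2344] [286.9 220. ] [307, 184]
[ 0.4252 -0.2344] [286.9 220. ] [307, 184]
[ 0.42384655 -0.2304907   0.14778974] [287.4 216.4]
t 15.9 [ 0.424  -0.2306  0.1479] q6 -0.37 gap 0.864 -> (array([-0.017,  0.099,  3.398]), np.float64(-0.003), np.float64(-20.53))
```

Emit:
drive_tool --motion '[[[76, -0.1, 0.08, 1.2, 0], [76, -0.1, 0.08, 2.4, 0], [76, -0.1, 0.08, 3.2, 0], [76, -0.1, 0.08, 3.45, 0], [76, -0.1, 0.08, 3.45, 0], [50, -0.1, 0.08, 3.45, 0], [50, -0.1, 0.08, 3.45, 0], [50, -0.1, 0.08, 3.45, 0], [50, -0.1, 0.08, 3.45, 0], [50, -0.1, 0.08, 3.45, 0]]]'

```text
t: 16.9
tcp_pos: [0.4262, -0.2351, 0.0465]
tool_rot: [0.822, 0.57, 0.0, 0.001]
force: [-1.5, 0.2, 6.8]
finger_gap: 0.62
gripper_force: 42.1
```

Emit:
drive_tool --motion '[[[50, 0, 0, -1, 0], [50, 0, 0, -2, 0], [50, 0, 0, -3.0, 0], [50, 0, 0, -3.0, 0]]]'

```text
t: 17.3
tcp_pos: [0.4277, -0.2363, 0.1389]
tool_rot: [0.822, 0.57, 0.001, 0.005]
force: [0.6, -0.6, -1.8]
finger_gap: 0.613
gripper_force: 42.9
```

```bash
python3 hand.py M w11 .0155;  python3 d.py .557 .053 .135 -121.5
```

```text
cup in tool mm [1.4 1.1] [285.7 284.5] [600, 275]
handle angle from tool -x (deg about tool z), top votes [(np.int64(68), np.float64(1.0)), (np.int64(66), np.float64(0.5)), (np.int64(55), np.float64(1.5)), (np.int64(42), np.float64(0.0)), (np.int64(34), np.float64(12.0))]
t 17.35 [ 0.4268 -0.2355  0.1372] q6 -0.38 gap 0.614 -> (array([10.529,  0.702,  0.054]), np.float64(12.628), np.float64(-20.48))
```

Emit:
drive_tool --motion '[[[50, 1, 0.07, 0, 1], [50, 2, 0.14, 0, 2], [50, 3.2, 0.2, 0, 3.1], [50, 4.4, 0.3, 0, 4.2], [50, 5.6, 0.35, 0, 5.2], [50, 6.8, 0.4, 0, 6.3], [50, 8, 0.5, 0, 7.3], [50, 9.2, 0.6, 0, 8.4], [50, 10.5, 0.7, 0, 9.4], [50, 10.5, 0.7, 0, 10.4]]]'

```text
t: 18.35
tcp_pos: [0.5566, 0.0573, 0.1338]
tool_rot: [0.993, -0.12, 0.0, -0.001]
force: [0.1, -0.4, -1.4]
finger_gap: 0.615
gripper_force: 42.9
```

Emit:
drive_tool --motion '[[[50, 0, 0, 0, 1], [50, 0, 0, 0, 2], [50, 0, 0, 0, 2.2], [50, 0, 0, 0, 2.2], [50, 0, 0, 0, 2.2]]]'

```text
t: 18.85
tcp_pos: [0.5551, 0.0531, 0.1345]
tool_rot: [0.963, -0.269, -0.001, 0.0]
force: [-0.6, 0.2, -0.4]
finger_gap: 0.621
gripper_force: 42.9
```

```bash
python3 hand.py M w12 .0155;  python3 d.py .557 .053 .0465 -121.3
python3 - <<'E'
from h import *; import pickle
s,cm=pickle.load(open("w12.pkl","rb")); im=cv2.imread("pics/w12.png")
for k,g in dict(L=(.5638,-.1271),M=(.557,.053)).items():
    ri,ro=WELL[k]; print(k,*circ(cm,edges(im),proj(cm,[*g,.046]),.046,[ri+.004,ro],.005),np.round(proj(cm,[*g,.046])))
E
```

```text
cup in tool mm [0.9 1. ] [285.5 285. ] [537, 257]
handle angle from tool -x (deg about tool z), top votes [(np.int64(77), np.float64(1.5)), (np.int64(70), np.float64(1.0)), (np.int64(66), np.float64(0.5)), (np.int64(57), np.float64(0.0)), (np.int64(52), np.float64(3.0))]
t 18.9 [0.5552 0.053  0.1346] q6 2.01 gap 0.615 -> (array([ 0.054, -0.03 ,  2.937]), np.float64(0.011), np.float64(-121.21))
L [ 0.56364117 -0.12805136] [319, 331] [520.  61.]
M [0.55782413 0.0533492 ] [211, 285] [281. 212.]
```

Emit:
drive_tool --motion '[[[50, 0.04, -0.05, 0.8, 0], [50, 0.04, -0.05, 1.6, 0], [50, 0.04, -0.05, 2.0, 0], [50, 0.04, -0.05, 2.2, 0], [50, 0.04, -0.05, 2.35, 0], [50, 0.04, -0.05, 2.35, 0]]]'

```text
t: 19.5
tcp_pos: [0.5574, 0.0538, 0.0645]
tool_rot: [0.963, -0.27, 0.0, -0.0]
force: [0.8, -0.3, -0.3]
finger_gap: 0.616
gripper_force: 42.9
```

```bash
python3 d.py .557 .053 .0465 -121.3
```

```text
t 19.5 [0.5574 0.0538 0.0645] q6 2.01 gap 0.616 -> (array([0.002, 0.03 , 0.601]), np.float64(0.003), np.float64(-121.27))
```

Emit:
drive_tool --motion '[[[50, 0, 0, 0.15, 0], [50, 0, 0, 0.3, 0], [50, 0, 0, 0.45, 0], [50, 0, 0, 0.6, 0], [50, 0, 0, 0.6, 0]]]'

```text
t: 20.0
tcp_pos: [0.5574, 0.0538, 0.0467]
tool_rot: [0.963, -0.27, 0.0, -0.0]
force: [-0.8, 0.6, 0.8]
finger_gap: 0.617
gripper_force: 43.1
```

Emit:
drive_tool --motion '[[[67, 0, 0, 0, 0], [67, 0, 0, 0, 0], [67, 0, 0, 0, 0], [67, 0, 0, -0.7, 0], [67, 0, 0, -2, 0], [80, 0, 0, -3.3, 0], [85, 0, 0, -3.5, 0], [85, 0, 0, -3.5, 0]]]'

```text
t: 20.8
tcp_pos: [0.5582, 0.0538, 0.153]
tool_rot: [0.963, -0.27, 0.002, -0.0]
force: [-0.8, 0.5, 0.3]
finger_gap: 0.996
gripper_force: 0.0
```

```bash
python3 - <<'E'
from station import manip; from h import *
s=manip.sense(); cm=manip.camera_model("wrist"); im=manip.snapshot("wrist")[:,:,::-1].copy(); cv2.imwrite("pics/w13.png",im)
for z in (.062,.066,.07): print(z,*circ(cm,edges(im),proj(cm,[.557,.0533,z]),z,[.0275,.0245],.006))
E
python3 d.py .4269 .0402 .15 -15.3
```

```text
0.062 [0.55783819 0.05385855] [289, 185]
0.066 [0.55907577 0.0527752 ] [279, 213]
0.07 [0.56010788 0.0522357 ] [306, 213]
t 20.85 [0.5571 0.0539 0.1516] q6 2.01 gap 0.994 -> (array([-3.471,  2.643,  0.051]), np.float64(-13.247), np.float64(-121.28))
```

View pics/w13.png

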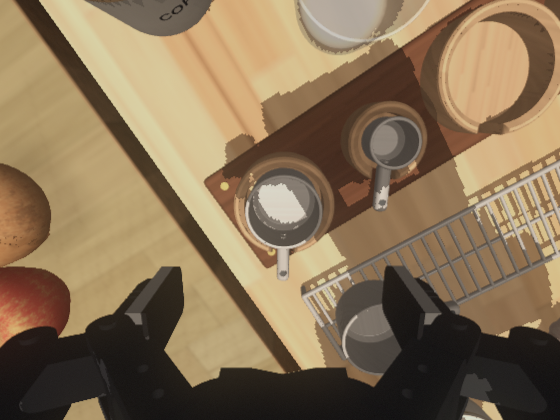

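The medium cup is home at (284,208) with its handle in the notch, and the mini cup is unchanged. Last is the large cup.

Emit:
drive_tool --motion '[[[85, -1, 0.8, 0, -1], [85, -2, 1.6, 0, -2], [85, -3, 2.3, 0, -3.1], [85, -3.47, 2.64, 0, -4.2], [85, -3.47, 2.64, 0, -5.2], [85, -3.47, 2.64, 0, -6.3], [85, -3.47, 2.64, 0, -7.4], [85, -3.47, 2.64, 0, -8.4], [85, -3.47, 2.64, 0, -9.5], [85, -3.47, 2.64, 0, -10.5]]]'

```text
t: 21.85
tcp_pos: [0.4257, 0.0404, 0.1499]
tool_rot: [0.895, 0.447, -0.002, -0.001]
force: [-0.2, 0.4, -0.7]
finger_gap: 0.995
gripper_force: 0.0
```

Emit:
drive_tool --motion '[[[85, 0, 0, 0, -1], [85, 0, 0, 0, -2], [85, 0, 0, 0, -2.75], [85, 0, 0, 0, -2.75], [85, 0, 0, 0, -2.75]]]'

```text
t: 22.35
tcp_pos: [0.4263, 0.0403, 0.1505]
tool_rot: [0.796, 0.606, -0.001, -0.001]
force: [0.3, 0.4, 0.3]
finger_gap: 0.996
gripper_force: 0.0
```

```bash
python3 look.py L w14 .4269 .0402; python3 d.py .4269 .0402 .046 -15.3
```

```text
[0.4265 0.0401] [283.7 216.4] [299, 204]
[0.4265 0.0401] [283.7 216.4] [299, 204]
[0.4269 0.0396] [284.4 216.9] [340, 236]
[0.4269 0.0396] [284.4 216.9] [341, 235]
[0.42625509 0.04033655 0.15048206] [284.2 216.2]
t 22.4 [0.4265 0.0403 0.1507] q6 0.1 gap 0.991 -> (array([1.00e-03, 2.20e-02, 3.49e+00]), np.float64(-0.012), np.float64(-15.4))
```

Emit:
drive_tool --motion '[[[85, 0, 0, 1.2, 0], [85, 0, 0, 2.4, 0], [85, 0, 0, 3.2, 0], [85, 0, 0, 3.5, 0], [85, 0, 0, 3.5, 0], [60, 0, 0, 3.5, 0], [60, 0, 0, 3.5, 0], [60, 0, 0, 3.5, 0], [60, 0, 0, 3.5, 0], [60, 0, 0, 3.5, 0]]]'

```text
t: 23.4
tcp_pos: [0.4279, 0.0401, 0.048]
tool_rot: [0.795, 0.607, 0.001, 0.001]
force: [0.2, -0.2, 7.5]
finger_gap: 0.745
gripper_force: 43.8
```

Emit:
drive_tool --motion '[[[60, 0, 0, -1, 0], [60, 0, 0, -2, 0], [60, 0, 0, -3.1, 0], [60, 0, 0, -3.1, 0]]]'

```text
t: 23.8
tcp_pos: [0.4299, 0.0399, 0.1434]
tool_rot: [0.795, 0.607, 0.003, 0.004]
force: [1.1, -0.5, -1.0]
finger_gap: 0.744
gripper_force: 45.2
```

```bash
python3 hand.py L w15 .0195;  python3 d.py .5638 -.1274 .14 -121.5
```

```text
cup in tool mm [-0.5  0.2] [283.7 293.3] [577, 514]
handle angle from tool -x (deg about tool z), top votes [(np.int64(42), np.float64(1.0)), (np.int64(39), np.float64(1.5)), (np.int64(39), np.float64(-11.0)), (np.int64(38), np.float64(2.0)), (np.int64(37), np.float64(-11.5))]
t 23.85 [0.4288 0.0401 0.1417] q6 0.1 gap 0.747 -> (array([-4.199,  5.812,  0.094]), np.float64(13.278), np.float64(-15.28))
```

Emit:
drive_tool --motion '[[[60, -0.7, 1, 0, 1], [60, -1.4, 2, 0, 2], [60, -2.1, 3, 0, 3.1], [60, -2.8, 4, 0, 4.2], [60, -3.5, 5, 0, 5.2], [60, -4.2, 5.8, 0, 6.3], [60, -4.2, 5.8, 0, 7.3], [60, -4.2, 5.8, 0, 8.4], [60, -4.2, 5.8, 0, 9.4], [60, -4.2, 5.8, 0, 10.4]]]'

```text
t: 24.85
tcp_pos: [0.5607, -0.1269, 0.1377]
tool_rot: [0.997, -0.077, -0.002, -0.001]
force: [-0.0, 0.1, -0.5]
finger_gap: 0.744
gripper_force: 45.2
```

Emit:
drive_tool --motion '[[[60, 0, 0, 0, 1], [60, 0, 0, 0, 2], [60, 0, 0, 0, 2.85], [60, 0, 0, 0, 2.85], [60, 0, 0, 0, 2.85]]]'

```text
t: 25.35
tcp_pos: [0.5611, -0.1269, 0.1384]
tool_rot: [0.963, -0.268, -0.001, -0.0]
force: [0.2, 0.4, -1.2]
finger_gap: 0.744
gripper_force: 45.2
```

```bash
python3 hand.py L w16 .018;  python3 d.py .5638 -.1274 .044 -121
```

```text
cup in tool mm [-1.1 -1.6] [279.4 292.3] [609, 263]
handle angle from tool -x (deg about tool z), top votes [(np.int64(42), np.float64(1.5)), (np.int64(42), np.float64(1.0)), (np.int64(40), np.float64(2.0)), (np.int64(39), np.float64(2.5)), (np.int64(30), np.float64(7.5))]
t 25.4 [ 0.5613 -0.127   0.1386] q6 1.7 gap 0.745 -> (array([ 0.084, -0.032,  3.155]), np.float64(-0.02), np.float64(-121.16))
```

Emit:
drive_tool --motion '[[[60, 0.08, -0.02, 0.8, -0.08], [60, 0.08, -0.02, 1.6, -0.08], [60, 0.08, -0.02, 2.0, -0.08], [60, 0.08, -0.02, 2.25, -0.08], [60, 0.08, -0.02, 2.42, -0.08], [60, 0.08, -0.02, 2.42, -0.08]]]'

```text
t: 26.0
tcp_pos: [0.5642, -0.1279, 0.0667]
tool_rot: [0.964, -0.264, -0.0, -0.0]
force: [0.0, 0.0, -0.6]
finger_gap: 0.748
gripper_force: 45.2
```

```bash
python3 d.py .5638 -.1274 .048 -120.5
```

```text
t 26.0 [ 0.5642 -0.1279  0.0667] q6 1.69 gap 0.748 -> (array([-0.02 , -0.009,  0.624]), np.float64(-0.016), np.float64(-120.63))
```

Emit:
drive_tool --motion '[[[60, 0, 0, 0.2, 0], [60, 0, 0, 0.4, 0], [60, 0, 0, 0.6, 0], [60, 0, 0, 0.75, 0], [60, 0, 0, 0.75, 0]]]'

```text
t: 26.5
tcp_pos: [0.5642, -0.1279, 0.0442]
tool_rot: [0.964, -0.264, -0.0, 0.0]
force: [-0.4, 0.1, -0.4]
finger_gap: 0.744
gripper_force: 45.2
```

Emit:
drive_tool --motion '[[[77, 0, 0, 0, 0], [77, 0, 0, 0, 0], [77, 0, 0, 0, 0], [77, 0, 0, -0.7, 0], [77, 0, 0, -2, 0], [77, 0, 0, -3.5, 0], [77, 0, 0, -5, 0], [77, 0, 0, -6, 0], [77, 0, 0, -6, 0]]]'

```text
t: 27.4
tcp_pos: [0.5672, -0.1291, 0.2298]
tool_rot: [0.964, -0.264, 0.006, 0.001]
force: [-0.3, -0.0, -0.8]
finger_gap: 0.9
gripper_force: 0.0
```

Run:
```python
from station import manip; from h import *
s=manip.sense(); cm=manip.camera_model("wrist"); im=manip.snapshot("wrist")[:,:,::-1].copy(); cv2.imwrite("pics/w17.png",im)
print(s['tcp_pos'])
for k,g in dict(S=(.567,-.2170),L=(.5638,-.1274),m=(.5607,-.0370),M=(.557,.0530)).items():
    r=CUP[k][0]; print(k,*circ(cm,edges(im),proj(cm,[*g,.062]),.062,[r,r-.003],.006))
```

```text
[ 0.56715604 -0.12909628  0.22977266]
S [ 0.56728811 -0.21794239] [159, 132]
L [ 0.5622459  -0.12678318] [183, 186]
m [ 0.56122991 -0.03663698] [90, 89]
M [0.55949947 0.0538497 ] [90, 101]
```

View pics/w17.png

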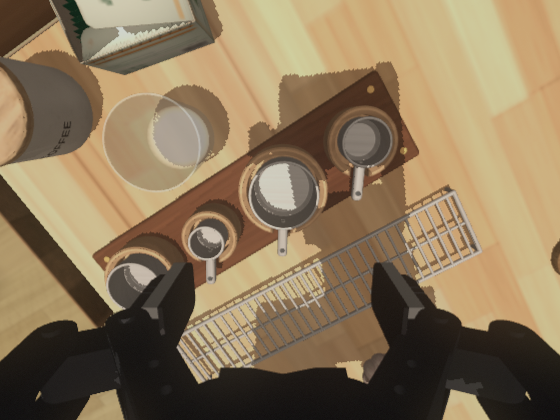

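All four cups are in their wells with handles in the notches: large (284,192), small (365,140), mini (209,240), medium (135,278). The glass stands untouched and the gripper is clear.

```bash
python3 -c "
from station import manip
print(manip.sign_off())"
```

```text
the job is handed in; nothing more can be done
None
```

I moved all four measuring cups into their own wells, each with its handle in the notch. I left the glass where it was, let go of everything, and handed the job in at about 27 s; no verdict came back.

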